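# Show the long bar pull against a sample drawer front

## Robot

A 6-joint arm with a two-finger parallel gripper is mounted at the origin on the work surface. World frame = base frame: x ahead of the robot, y to its left, z up, the work surface at z = 0. Lengths are in m, angles in rad, forces in N, time in s.
With the tool pointing down it reaches from about 0.325 to 0.9 m from the base axis. Payload 6.1 kg.
Tool frame: the origin (TCP) lies midway between the tips of the shut fingers; the grasp point (between the pads) lies 19 mm behind it; x points along the fingers, y is the direction in which the jaws open and shut, and the axes are right-handed (so a half turn about x gives the same grasp; the last joint's range is limited). The gripper opens to 85 mm and grips with 20 to 120 N. Pads are 22 mm wide; open, the fingers measure 114 mm over their backs; the gripper's body (76 mm by 85 mm) begins 54 mm behind the grasp point. The pads swing forward as they close: fully open they stand 13 mm farther back than shut.
Start: joints at [-1.45, 0.22, 1.526, -0, 1.395, -0.126], TCP at [0.153, -0.606, 0.209] pointing down, gripper open.
Joint ranges: [-2.98, 2.98], [-0.91, 2.08], [0.09, 2.57], [-1.24, 4.39], [0.2, 2.65], [-2.68, 2.68]. Speed limits (rad/s): [2.57, 2.57, 3.01, 3.14, 3.14, 3.14].

## Interface

Orientations are given as [roll, pitch, yaw] about the fixed x, y, z axes, in that order (R = Rz(yaw) Ry(pitch) Rx(roll)).
In Python, from plant import movep, move_l, set_joints, gripper_to, hold, inverse_kinematics, observe, get_image, get_calibration, Unreachable, job_done gives the robot as it stands. Calls block until the motion is done:
- movep(position, orientation): joint-space move of the TCP to a pose.
- move_l(position, feed=0.15, rotation=None, max_force=None): straight line of the TCP; rotation=None keeps the orientation; feed is the mean speed in m/s. With max_force (N) it stops when the force on the tool has changed by that much, and returns True; else False.
- set_joints(angles): joint-space move.
- gripper_to(opening, f_grip=None): finger opening in m; f_grip is the grip in N (None keeps the last); returns when the fingers have stopped.
- hold(seconds).
- inverse_kinematics(position, orientation): joint angles nearest the present ones, or None.
- observe(): the state.
- get_image(name): name is "scene" or "top"; returns (picture, depth): 400x640x3 uint8, red, green, blue; 400x640 float32, m along the optical axis (not along the pixel's ray), 0 where there is no reading.
- get_calibration(name): a dict with "intrinsics" (3x3 intrinsics, pixels), "dist_coeffs" ([k1, k2, p1, p2, k3] as OpenCV has them; the pictures are not rectified), "world_from_camera" (4x4, takes a point from camera to world coordinates). Camera axes: x right, y down, z forward; pixel columns grow to the right and rows downward; lengths in m; the calibration is good to about 2 mm. A picture is of the moment at which its call begins. get_calibration takes no time and is no camera call.
A pose or a line that the arm cannot do raises Unreachable and nothing moves.
- job_done(): hands the job in, once; it reports no verdict.
The state is a dict: "time_s": time; "q": joint angles; "joint_velocities": joint speeds; "joint_torque": joint torques, N m; "eef_pos": TCP position; "tcp_rot": TCP orientation; "ft_force": force on the tool from outside, world axes, zero at the start; "torque": the same for the moment, N m; "opening": finger opening in m.
Only numpy, scipy, OpenCV 4.12 (cv2) and the standard library are available. Lean on these libraries where they do the work, as an engineer would, in place of code of your own. Each camera call takes 0.05 s, during which the arm holds its last target.

## Task

Lift the grey sample drawer front out of its slotted stand and lean it back, clearly off upright, against the robot-facing side of the low ash block, square to the block and centred on it. Then take the longer of the two steel bar pulls out of the open drawer and hold it up for the customer about 10 cm in front of the leaning panel, at the height of the panel's top edge, centred on the panel, its bar level and parallel to the panel, its two posts level and pointing at the panel. Finish while still holding the pull there in the air, and do not disturb the other goods.

Things in the scene. Friction and masses are not known exactly. Their poses are not given: they have to be found in the camera images.
- front_center (a point): centre of the sample drawer front: a plain grey rectangular slab, 14 mm thick (its x axis), 160 mm wide (y), 130 mm high (z), about 0.2 kg; both faces are alike and either may face the robot. Starts upright in the slot of the stand, its underside 10 mm above the table. This point lies 65 mm above its lower edge.
- stand: fixed low ash stand, 80 x 180 mm base plate 10 mm thick, with two 30 mm high rails (tops 40 mm above the table) that leave a 19 mm wide slot along the stand's y axis. Origin under its centre on the table.
- block: fixed ash block, 60 mm deep (x) x 100 mm wide (y) x 70 mm high, standing on the table; its -x face looks roughly to the robot. Origin under its centre on the table. With the panel's foot (its block-side lower edge) on the table 25 mm in front of this face, the panel leans at about 20 degrees against the block's top edge.
- block_face (a point): middle of the block's robot-facing face, 35 mm above the table; axes as the block, +x points into the block, away from the robot
- unit: fixed low ash drawer unit, 260 mm deep (x) x 280 mm wide (y) x 55 mm high; goods lie on its top. Origin under its centre on the table. Its front (-x) face is open for the drawer.
- drawer (a joint): how far (m) the shallow drawer stands out of the unit's front towards -x of the unit; it starts 0.20 to 0.23 open and slides on its runners if pushed with more than about 4 N. Inside: 230 mm wide, floor 12 mm above the table, side walls' tops 38 mm and front's top 42 mm above the table; the front is 12 mm thick, with a small wooden knob.
- long_pull_center (a point): middle of the longer bar pull: steel, about 0.1 kg, a square 12 mm bar 130 mm long (y) with a 12 mm square post, 20 mm long, near each end (centres 106 mm apart), 32 mm deep overall (x). It lies on its side on the drawer floor, 12 mm thick, bar towards the robot, posts away (+x). The bar's centre line is 10 mm to -x of this point, the posts' ends 16 mm to +x; half-way up.
- short_pull_center (a point): middle of the shorter bar pull: the same shape, 85 mm long; lies in the drawer too, before or behind the long one. To be left alone.
- t_hinge: black iron T-hinge, 147 x 90 x 10 mm, lying on the drawer unit; left alone. Origin on its underside.
- shell_pull: bronze shell pull, 44 x 76 x 23 mm, on the drawer unit; left alone. Origin on its underside.
- ceramic_knob: white ceramic knob, 36 mm across and 32 mm high, on the drawer unit; left alone. Origin under its foot.
- screwdriver: screwdriver lying on the table; left alone
- screw_jar: small glass jar, 52 mm across, 75 mm high, on the table; left alone. Origin under its centre.
Mind the look-alikes: they are no part of the job. Leave any turquoise look-alike of the part that bears long_pull_center alone.

How it is judged:
On the way, in this order (a step that is already met when the one before it is completed fails the run):
1. the drawer front leans against the block, let go and at rest (angle between front_center's own z axis and vertical between 0.12 and 0.65 rad and contact force between front and block above 0.05 N and contact force between front and the fingers below 0.05 N and x of front_center in the frame of block_face below 0 m and y of front_center in the frame of block_face between -0.03 and 0.03 m and angle between the y axis of front_center and the y axis of block_face, either way round below 0.22 rad and height (world z) of front_center below 0.075 m and linear speed of front below 0.03 m/s), for 0.3 s.
2. the long pull is lifted out of the drawer (height (world z) of long_pull_center above 0.075 m and contact force between long_pull and the fingers above 0.5 N), for 0.1 s.
At the end, for the whole second after the job is handed in: Front leans 7-37 deg on the block, released, centred to 30 mm, square to 0.22 rad. Long pull held still, touching only the fingers, centre 95-160 mm high, 60-140 mm before the block face, 35 mm of panel middle; bar parallel to 0.22, level to 0.2, posts level to 0.35 rad and toward the panel (all of step 1 and contact force between long_pull and the fingers above 1 N and contact force between long_pull and front below 0.1 N and contact force between long_pull and block below 0.1 N and contact force between long_pull and stand below 0.1 N and contact force between long_pull and unit below 0.1 N and height (world z) of long_pull_center between 0.095 and 0.16 m and x of long_pull_center in the frame of block_face between -0.14 and -0.06 m and y of long_pull_center in the frame of front_center between -0.035 and 0.035 m and angle between the y axis of long_pull_center and the y axis of front_center, either way round below 0.22 rad and angle between long_pull_center's own y axis and vertical between 1.37 and 1.77 rad and angle between long_pull_center's own x axis and vertical between 1.22 and 1.92 rad and x of block_face in the frame of long_pull_center above 0.03 m and linear speed of long_pull below 0.03 m/s); the arm keeps its last pose, push and grip.
It fails at once if the shorter bar pull is moved by more than 30 mm (distance of short_pull_center from where it was at the start of the episode above 0.03 m).
It fails at once if another piece of goods is moved by more than 30 mm (distance of any of t_hinge, shell_pull, ceramic_knob, screwdriver, screw_jar from where it was at the start of the episode above 0.03 m).
It also fails if it takes over 51 s, if anything falls off the work surface, if the arm or the gripper's body presses on something with over 40 N, if the wrist force passes 120 N, or if a joint passes its speed limit or range.

## Working session

There is one attempt and no reset: what is moved stays moved. The work goes in short steps, each a Python script; the robot and the scene stay as the last script left them, time stands still between calls to the robot, and variables do not carry over. Pictures are saved under pics/ and viewed, and the job is handed in when it is done.

```bash
ls; mkdir -p pics
python3 - <<'E'
from plant import *
import cv2,numpy as np
np.set_printoptions(precision=4,suppress=True)
print(observe())
for n in("scene","top"):
    im,d=get_image(n); c=get_calibration(n)
    np.savez(f"{n}0.npz",im=im,d=d)
    cv2.imwrite(f"pics/{n}0.png",im[:,:,::-1]); print(n,c)
E
```

```text
pics
{'time_s': 0.0, 'q': array([-1.4501,  0.2212,  1.5276, -0.    ,  1.3947, -0.1261]), 'joint_velocities': array([ 0.0006, -0.0006,  0.0004,  0.0001,  0.0023, -0.001 ]), 'joint_torque': array([ -0.0002, -49.6896, -38.9397,  -0.0001,   0.0109,  -0.    ]), 'eef_pos': array([ 0.1526, -0.6054,  0.2079]), 'tcp_rot': array([-1.6936,  1.5689,  1.6948]), 'ft_force': array([0.6475, 0.7025, 0.1468]), 'torque': array([ 0.0292, -0.0182,  0.0186]), 'opening': 0.08529370160509435}
scene {'intrinsics': array([[389.5491,   0.    , 316.9194],
       [  0.    , 389.5491, 198.0415],
       [  0.    ,   0.    ,   1.    ]]), 'dist_coeffs': array([-0.0964,  0.    ,  0.    ,  0.    ,  0.    ]), 'world_from_camera': array([[ 0.3465,  0.7268, -0.593 ,  1.0545],
       [ 0.938 , -0.2723,  0.2145, -0.2847],
       [-0.0056, -0.6306, -0.7761,  0.8467],
       [ 0.    ,  0.    ,  0.    ,  1.    ]])}
top {'intrinsics': array([[411.765 ,   0.    , 319.4314],
       [  0.    , 411.765 , 192.5508],
       [  0.    ,   0.    ,   1.    ]]), 'dist_coeffs': array([0.0284, 0.    , 0.    , 0.    , 0.    ]), 'world_from_camera': array([[-0.021 , -0.9975,  0.067 ,  0.4002],
       [-0.9996,  0.0196, -0.0222, -0.035 ],
       [ 0.0208, -0.0674, -0.9975,  1.1608],
       [ 0.    ,  0.    ,  0.    ,  1.    ]])}
```

View pics/top0.png

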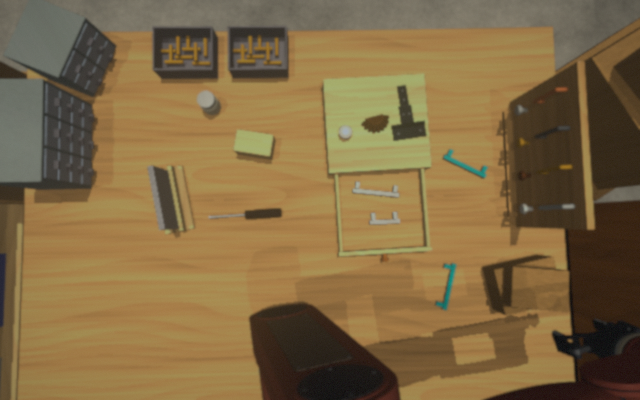

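View pics/scene0.png

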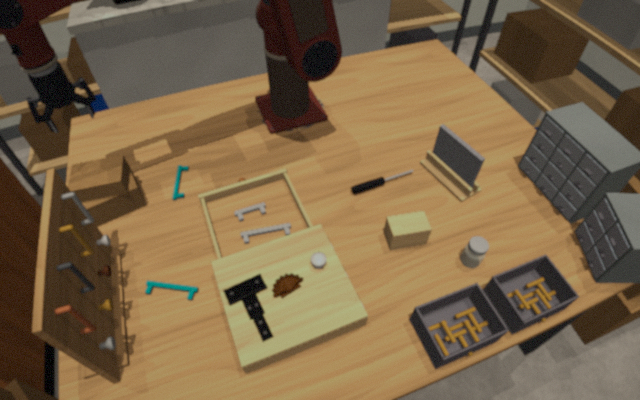

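```bash
cat > H.py <<'E'
import numpy as np,cv2
from plant import *
np.set_printoptions(precision=4,suppress=True)
def ray(n,uv):
    c=get_calibration(n); uv=np.asarray(uv,float).reshape(-1,1,2)
    p=cv2.undistortPoints(uv,np.array(c["intrinsics"]),np.array(c["dist_coeffs"])).reshape(-1,2)
    T=np.array(c["world_from_camera"])
    return T[:3,3],np.c_[p,np.ones(len(p))]@T[:3,:3].T
def onplane(n,uv,z):
    o,d=ray(n,uv); return o+d*((z-o[2])/d[:,2])[:,None]
def cloud(n,d):
    h,w=d.shape; u,v=np.meshgrid(np.arange(w),np.arange(h))
    o,r=ray(n,np.c_[u.ravel(),v.ravel()]); return (o+r*d.ravel()[:,None]).reshape(h,w,3)
def crop(im,x0,y0,x1,y1,name,s=5):
    cv2.imwrite("pics/"+name,cv2.resize(im[y0:y1,x0:x1,::-1],None,fx=s,fy=s,interpolation=cv2.INTER_NEAREST))
E
python3 - <<'E'
from H import *
t=np.load("top0.npz");s=np.load("scene0.npz")
crop(t["im"],140,120,290,240,"c1.png")
crop(t["im"],320,160,440,265,"c2.png")
crop(s["im"],375,120,495,260,"c3.png",4)
P=cloud("top",t["d"])
for uv in [(255,140),(165,180),(170,225),(345,210),(375,190),(385,219),(300,250),(380,150)]: print(uv,P[uv[1],uv[0]])
E
```

```text
(255, 140) [0.6173 0.1097 0.0699]
(165, 180) [0.5151 0.3482 0.0644]
(170, 225) [0.3963 0.3238 0.0968]
(345, 210) [ 0.4272 -0.1309  0.0115]
(375, 190) [ 0.4813 -0.216   0.0151]
(385, 219) [ 0.3998 -0.2418  0.0131]
(300, 250) [ 0.3183 -0.0031 -0.0002]
(380, 150) [ 0.587  -0.2265  0.0554]
```

View pics/c1.png

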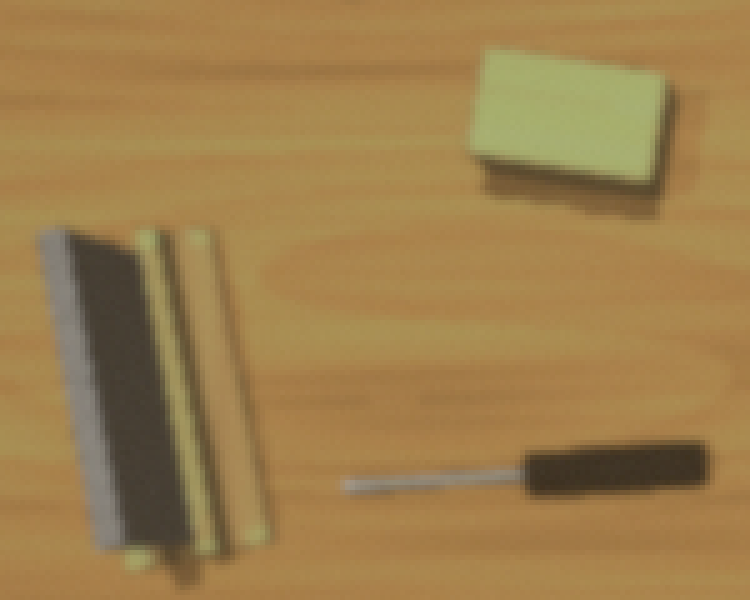

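View pics/c2.png

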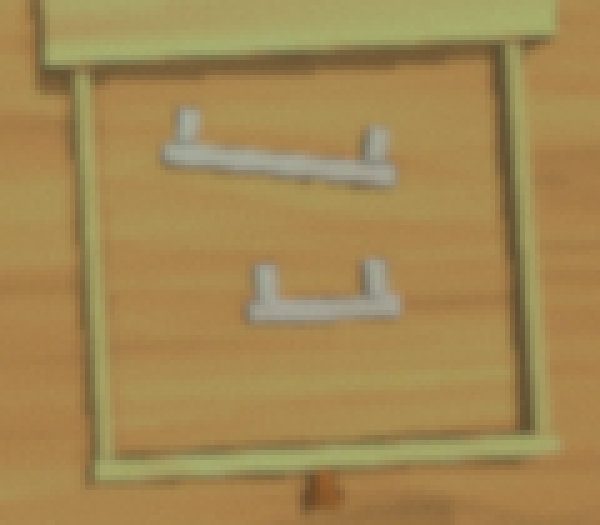

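View pics/c3.png

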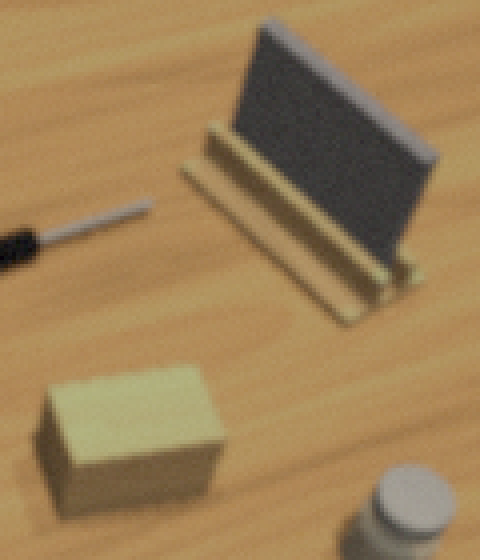

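```bash
cat > M.py <<'E'
from H import *
t=np.load("top0.npz");s=np.load("scene0.npz")
P=cloud("top",t["d"]);im=t["im"]
hsv=cv2.cvtColor(im,cv2.COLOR_RGB2HSV)
def rect(mask,x0,y0,x1,y1,z,n="top"):
    m=np.zeros(mask.shape,np.uint8); m[y0:y1,x0:x1]=mask[y0:y1,x0:x1]
    cs,_=cv2.findContours(m,cv2.RETR_EXTERNAL,cv2.CHAIN_APPROX_NONE)
    c=max(cs,key=cv2.contourArea).reshape(-1,2)
    w=onplane(n,c,z)[:,:2].astype(np.float32)
    r=cv2.minAreaRect(w*1000); return c.mean(0),r,cv2.boxPoints(r)
for uv in [(254,143),(165,180),(152,175),(360,192),(385,219),(300,150),(182,200),(355,180)]: print(uv,hsv[uv[1],uv[0]],im[uv[1],uv[0]])
print("block by depth",rect((P[:,:,2]>0.06),225,120,285,165,0.07))
print("panel top",rect((P[:,:,2]>0.132),140,150,200,240,0.14))
g=(hsv[:,:,1]<70)&(hsv[:,:,2]>100)
print("panel grey",rect(g,140,150,200,240,0.14))
print("long",rect(g,345,172,420,203,0.024))
print("short",rect(g,345,205,420,235,0.024))
print("block col",rect((hsv[:,:,0]>27)&(hsv[:,:,0]<45)&(hsv[:,:,2]>150),225,120,285,165,0.07))
E
python3 M.py
```

```text
(254, 143) [ 33  96 173] [166 173 108]
(165, 180) [16 68 71] [71 62 52]
(152, 175) [ 18  25 135] [135 130 122]
(360, 192) [ 32  25 155] [154 155 140]
(385, 219) [ 18  80 149] [149 130 102]
(300, 150) [ 20 131 171] [171 142  83]
(182, 200) [ 19 126 162] [162 133  82]
(355, 180) [ 18 128 165] [165 133  82]
block by depth (array([253.2832, 142.3982]), ((610.5552978515625, 114.25506591796875), (100.4039306640625, 60.99442672729492), 79.52734375), array([[571.4411,  70.4327],
       [631.4195,  59.346 ],
       [649.6695, 158.0774],
       [589.6911, 169.1641]], dtype=float32))
panel top (array([156.0882, 197.4853]), ((465.41864013671875, 342.9939270019531), (159.12586975097656, 17.115442276000977), 10.724557876586914), array([[385.6529, 336.5965],
       [388.8379, 319.78  ],
       [545.1843, 349.3914],
       [541.9994, 366.2079]], dtype=float32))
panel grey (array([155.9318, 197.4848]), ((465.2989501953125, 343.69439697265625), (158.13442993164062, 14.232995986938477), 10.904034614562988), array([[386.3131, 335.7257],
       [389.0055, 321.7497],
       [544.2848, 351.6631],
       [5
[... 174 characters left out ...]
), array([[ 460.6501, -277.7834],
       [ 492.4153, -281.0575],
       [ 505.3388, -155.6714],
       [ 473.5736, -152.3974]], dtype=float32))
short (array([384.2674, 219.1744]), ((402.602294921875, -238.07803344726562), (30.896738052368164, 80.79672241210938), 1.4341344833374023), array([[ 386.1477, -198.079 ],
       [ 388.1698, -278.8504],
       [ 419.0569, -278.0771],
       [ 417.0348, -197.3057]], dtype=float32))
block col (array([253.1333, 142.3048]), ((611.3634033203125, 115.25880432128906), (95.75828552246094, 55.825138092041016), 80.19108581542969), array([[575.7021,  72.8349],
       [630.7111,  63.3243],
       [647.0247, 157.6828],
       [592.0157, 167.1933]], dtype=float32))
```

```bash
cat > Q.py <<'E'
from M import *
print("----")
for uv in [(500,290),(520,280),(540,150),(590,225),(515,220),(515,110),(505,190),(585,70),(345,132),(338,171),(428,165),(375,123)]: print(uv,P[uv[1],uv[0]])
E
python3 Q.py | sed '1,/----/d'
cat > IK.py <<'E'
from H import *
from scipy.spatial.transform import Rotation as R
yb=-0.178; Rb=R.from_euler('z',yb); bc=np.array([0.611,0.1145,0]); face=bc+Rb.apply([-0.03,0,0])
pc=np.array([0.4653,0.3435,0]); pyaw=np.radians(10.85)  # direction of panel y
lyaw=np.arctan2(-0.103,0.9947)
def toolR(down,yj):  # columns x=down, y=jaw
    down=np.array(down)/np.linalg.norm(down); yj=np.array(yj)-np.dot(yj,down)*down; yj/=np.linalg.norm(yj)
    return R.from_matrix(np.c_[down,yj,np.cross(down,yj)])
def rpy(r): return r.as_euler('xyz')
def lean(th,foot,lift,s_tcp,sign):
    u=Rb.apply([np.sin(th),0,np.cos(th)]); n=Rb.apply([np.cos(th),0,-np.sin(th)]) # n toward block
    r=toolR(-u,sign*n); f=face+Rb.apply([-foot,0,lift]); 
    return f+u*s_tcp-n*0.007, r
def grasp(sign): 
    return toolR([0,0,-1],sign*np.array([-np.sin(pyaw),np.cos(pyaw),0]))
def flat(yaw,sign): return toolR([0,0,-1],sign*np.array([np.cos(yaw),np.sin(yaw),0]))
E
cat > IKt.py <<'E'
from IK import *
for s in(1,-1):
    print(s,"grasp",inverse_kinematics(pc+[0,0,.105],rpy(grasp(s))),inverse_kinematics(pc+[0,0,.2],rpy(grasp(s))))
    p,r=lean(0.34,0.028,0.0,0.098,s); print("lean",p,inverse_kinematics(p,rpy(r)),inverse_kinematics(p+[0,0,.1],rpy(r)))
    p,r=lean(0.0,0.028,0.1,0.098,s); print("up",p,inverse_kinematics(p,rpy(r)))
    print("pull",inverse_kinematics([.473,-.2157,.015],rpy(flat(lyaw,s))))
    print("hold",inverse_kinematics(face+Rb.apply([-.11,0,.126]),rpy(flat(yb,s))))
E
python3 IKt.py
```

```text
(500, 290) [ 0.2103 -0.522   0.0806]
(520, 280) [ 0.2427 -0.5498  0.1318]
(540, 150) [ 0.5639 -0.6098  0.1465]
(590, 225) [ 0.3791 -0.617   0.3009]
(515, 220) [ 0.3897 -0.6105  0.0015]
(515, 110) [ 0.6819 -0.583   0.0871]
(505, 190) [ 0.4754 -0.5896 -0.0044]
(585, 70) [ 0.866  -0.9274 -0.1361]
(345, 132) [ 0.6318 -0.1299  0.085 ]
(338, 171) [ 0.5316 -0.1108  0.0574]
(428, 165) [ 0.5437 -0.3559  0.0544]
(375, 123) [ 0.6556 -0.2109  0.0806]
1 grasp [ 0.4996  0.2063  1.7465 -0.      1.1888 -1.2606] [ 0.4996  0.1162  1.6614 -0.      1.364  -1.2606]
lean [0.5796 0.1202 0.0947] [0.0294 0.5165 1.4072 0.0687 1.5512 0.1945] [0.0294 0.4289 1.3319 0.0694 1.7137 0.2057]
up [0.547 0.126 0.198] [ 0.0859  0.077   1.7073 -0.      1.3573  0.2639]
pull [-0.5796  0.2046  1.9437  0.      0.9933 -0.4764]
hold [ 0.1262 -0.0192  1.9469 -0.      1.2139  0.3042]
-1 grasp [ 0.4996  0.2063  1.7465 -0.      1.1888  1.881 ] [ 0.4996  0.1162  1.6614 -0.      1.364   1.881 ]
lean [0.5796 0.1202 0.0947] None None
up [0.547 0.126 0.198] None
pull [-0.5796  0.2046  1.9437  0.      0.9933  2.6651]
hold None<sys>:0: UserWarning: Gimbal lock detected. Setting third angle to zero since it is not possible to uniquely determine all angles.
```

```bash
python3 - <<'E' 2>/dev/null
from IK import *
o=observe(); move_l(o["eef_pos"]+[0,0,.17],feed=0.3)
g=rpy(grasp(1))
movep(pc+[0,0,.24],g); gripper_to(0.06,40)
move_l(pc+[0,0,.16],feed=0.2)
print(observe()["eef_pos"],observe()["time_s"])
im,d=get_image("top"); crop(im,120,110,280,250,"g1t.png",4)
im,d=get_image("scene"); crop(im,350,60,550,260,"g1s.png",3)
E
```

```text
[0.4655 0.3436 0.1605] 5.25
```

View pics/g1s.png

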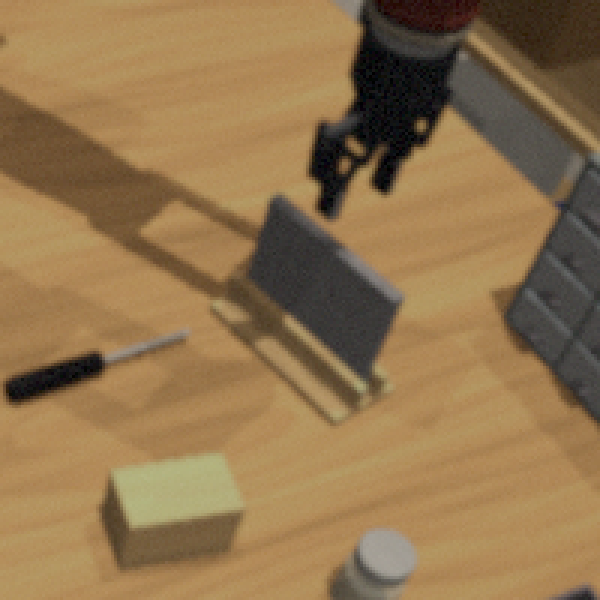

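The open fingers at crop px (330,205) and (385,185) straddle the panel's top edge. The panel is still upright in its slot, so I'm going down.

```bash
python3 - <<'E' 2>/dev/null
from IK import *
print(move_l(pc+[0,0,.108],feed=0.12,max_force=15))
gripper_to(0.0,40); o=observe(); print(o["opening"],o["ft_force"],o["eef_pos"])
move_l(pc+[0,0,.22],feed=0.15); o=observe(); print(o["opening"],o["ft_force"],o["eef_pos"])
p,r=lean(0.34,0.032,0.10,0.098,1); movep(p,rpy(r))
o=observe(); print(o["opening"],o["eef_pos"]-p,o["time_s"])
for n in("top","scene"):
  im,d=get_image(n); np.savez(n+"2.npz",im=im,d=d)
  cv2.imwrite("pics/%s2.png"%n,im[:,:,::-1])
E
```

```text
False
0.012516857395464103 [ 0.261  -1.0982  4.0877] [0.466  0.3438 0.109 ]
0.012782514529200949 [ 0.1126 -0.5059 -1.9939] [0.4645 0.3431 0.2185]
0.012736516325862823 [-0.0003  0.0006 -0.0004] 8.6333
```

View pics/scene2.png

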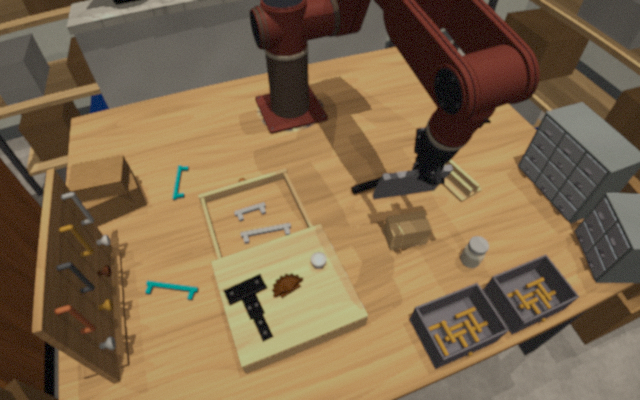

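View pics/top2.png

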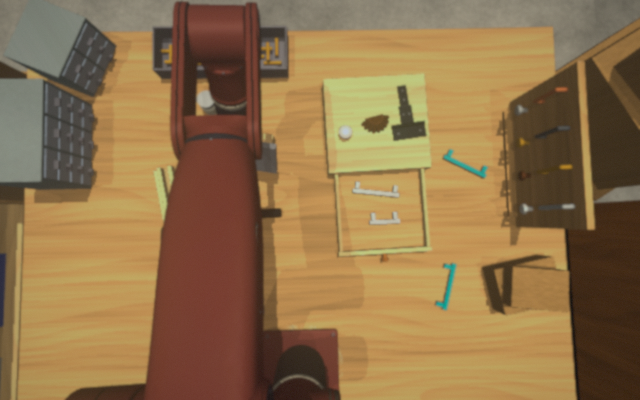

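```bash
python3 - <<'E' 2>/dev/null
from IK import *
s=np.load("scene2.npz"); crop(s["im"],350,110,500,260,"c4.png")
P=cloud("scene",s["d"])
for uv in [(378,183),(378,192),(400,176),(400,192),(420,188),(440,186),(448,180)]:
    print(uv,Rb.inv().apply(P[uv[1],uv[0]]-face),s["im"][uv[1],uv[0]])
E
```

```text
(378, 183) [-0.0158 -0.0783  0.1795] [52 42 47]
(378, 192) [-0.0137 -0.0753  0.1493] [57 54 51]
(400, 176) [ 0.0093 -0.041   0.2231] [139 132 129]
(400, 192) [-0.0206 -0.0157  0.1285] [56 52 50]
(420, 188) [-0.0193  0.0337  0.1346] [61 56 58]
(440, 186) [-0.1221  0.1604 -0.001 ] [188 155 103]
(448, 180) [-0.1317  0.1865  0.0094] [172 144  99]
```

View pics/c4.png

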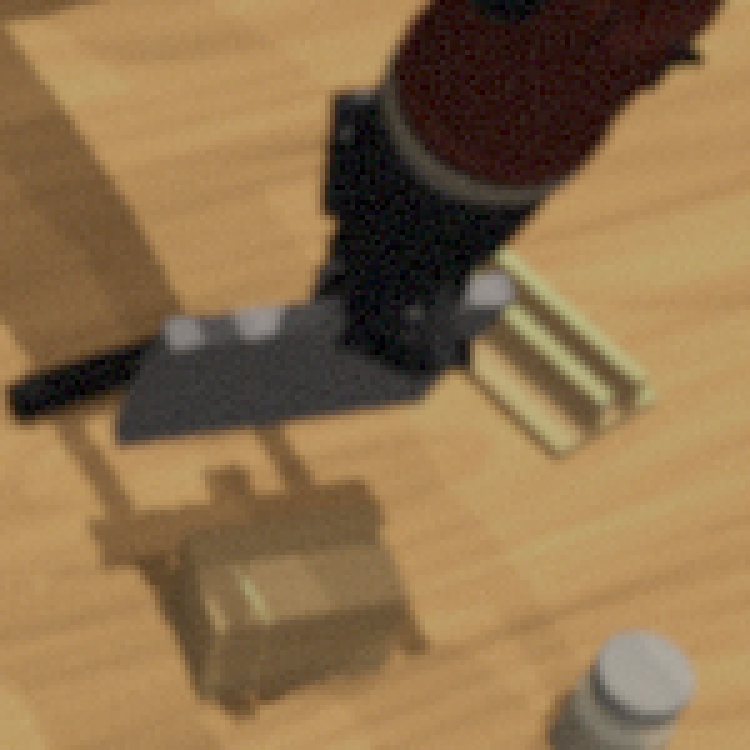

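The panel is held centred, with its left end at block y = -0.078. Its back face matches the planned 20° plane to within 2 mm. Now I lower it and slide it on to the block.

```bash
python3 - <<'E' 2>/dev/null
from IK import *
p,r=lean(0.34,0.032,0.02,0.098,1); move_l(p,feed=0.15)
p,r=lean(0.34,0.032,-0.006,0.098,1); print("down",move_l(p,feed=0.03,max_force=4))
o=observe(); e=o["eef_pos"]; print(Rb.inv().apply(e-face),o["ft_force"])
e=e+[0,0,.001]
print("fwd",move_l(e+Rb.apply([0.011,0,0]),feed=0.03,max_force=4))
o=observe(); print(Rb.inv().apply(o["eef_pos"]-face),o["ft_force"],o["opening"],o["time_s"])
im,d=get_image("scene"); crop(im,350,110,500,260,"c5.png")
E
```

```text
down True
[-0.0057  0.      0.0954] [ 0.8619 -0.4042  4.0477]
fwd True
[-0.0046  0.      0.0951] [0.4062 0.3265 3.8733] 0.01257207312220421 10.2833
```

View pics/c5.png

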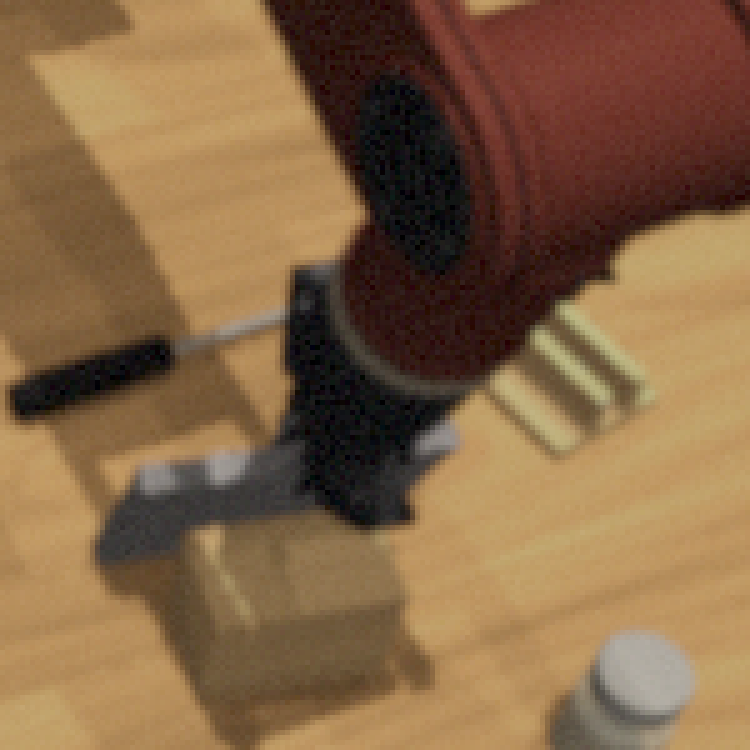

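```bash
python3 - <<'E' 2>/dev/null
from IK import *
e=observe()["eef_pos"]
move_l(e+[0,0,.0015],feed=0.03); e=observe()["eef_pos"]; print(observe()["ft_force"])
print("fwd",move_l(e+Rb.apply([0.009,0,0]),feed=0.025,max_force=6))
o=observe(); print(Rb.inv().apply(o["eef_pos"]-face),Rb.inv().apply(o["ft_force"]),o["time_s"])
E
```

```text
[ 0.4482 -0.0304 -2.5528]
fwd False
[ 0.003  -0.0002  0.0956] [-3.7252 -0.7031 -1.2738] 11.075
```

```bash
python3 - <<'E' 2>/dev/null
from IK import *
gripper_to(0.035); hold(0.2); o=observe(); e=o["eef_pos"]; print(o["ft_force"])
u=Rb.apply([np.sin(.34),0,np.cos(.34)])
move_l(e+u*0.07,feed=0.12)
movep([.42,-.1,.3],rpy(flat(lyaw,1)))
gripper_to(0.036,60)
print(observe()["time_s"])
for n in("top","scene"):
  im,d=get_image(n); np.savez(n+"3.npz",im=im,d=d)
  if n=="scene": crop(im,350,110,500,260,"s3.png",4)
  else: crop(im,140,100,440,270,"t3.png",2.6)
E
```

```text
[ 0.5086 -0.9368 -0.4261]
13.8
```

View pics/s3.png

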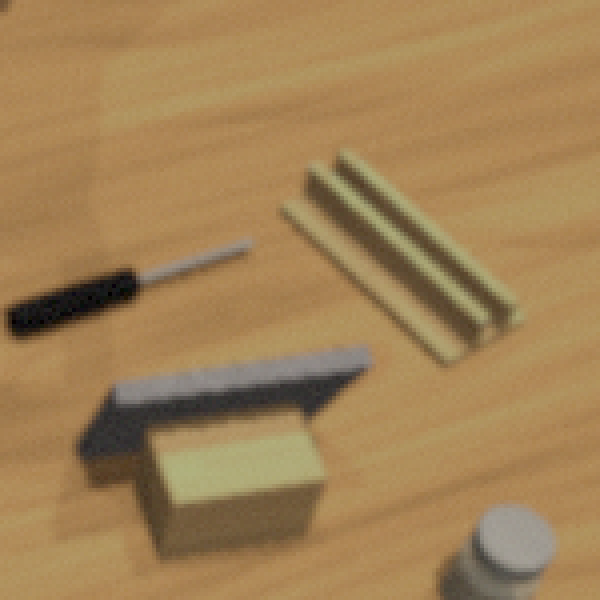

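View pics/t3.png

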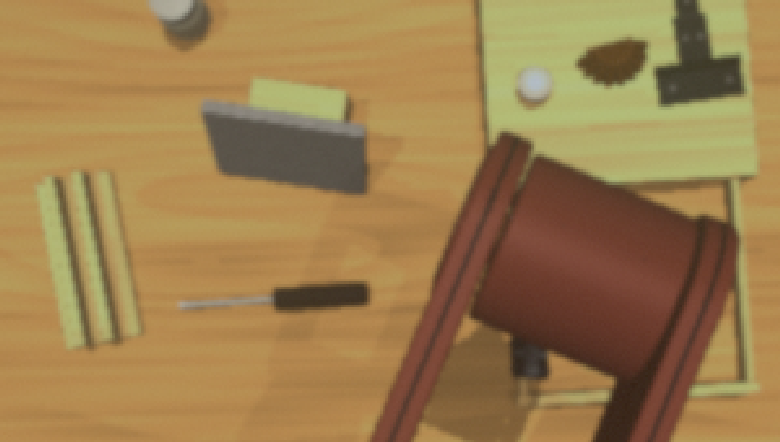

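The panel leans on the block on its own, with its top edge at crop px (110,390)-(370,355). I'll measure its pose next, and cross-check the pull in the scene view.

```bash
python3 - <<'E' 2>/dev/null
from IK import *
t=np.load("top3.npz"); P=cloud("top",t["d"]); hsv=cv2.cvtColor(t["im"],cv2.COLOR_RGB2HSV)
m=(hsv[:,:,1]<65); m[:130]=0; m[178:]=0; m[:,:210]=0;m[:,290:]=0
m=cv2.erode(m.astype(np.uint8),np.ones((3,3)))>0
L=Rb.inv().apply(P[m]-face); L=L[(L[:,2]>0.005)&(L[:,2]<.115)]
q=np.c_[L[:,1:],np.ones(len(L))]; c,*_=np.linalg.lstsq(q,L[:,0],rcond=None)
print(len(L),"x=a*y+b*z+c",c,"lean deg",np.degrees(np.arctan(c[1])),"yaw err",np.arctan(c[0]),L.min(0),L.max(0),np.median(L,0),np.std(L[:,0]-q@c))
s=np.load("scene3.npz"); h=cv2.cvtColor(s["im"],cv2.COLOR_RGB2HSV)
g=((h[:,:,1]<70)&(h[:,:,2]>100)).astype(np.uint8)
M=np.zeros_like(g); M[215:250,235:300]=g[215:250,235:300]
cs,_=cv2.findContours(M,cv2.RETR_EXTERNAL,cv2.CHAIN_APPROX_NONE); k=max(cs,key=cv2.contourArea).reshape(-1,2)
r=cv2.minAreaRect((onplane("scene",k,.024)[:,:2]*1000).astype(np.float32)); print(r)
crop(s["im"],190,160,320,260,"p3.png",6)
E
```

```text
970 x=a*y+b*z+c [-0.0033  0.3711 -0.0405] lean deg 20.36013529454236 yaw err -0.0032936665659551857 [-0.0334 -0.0743  0.0179] [0.0033 0.0732 0.1149] [-0.0142  0.0004  0.0704] 0.0010070738090173067
((486.252197265625, -217.6390380859375), (127.20101928710938, 35.827880859375), 82.6504135131836)
```

View pics/p3.png

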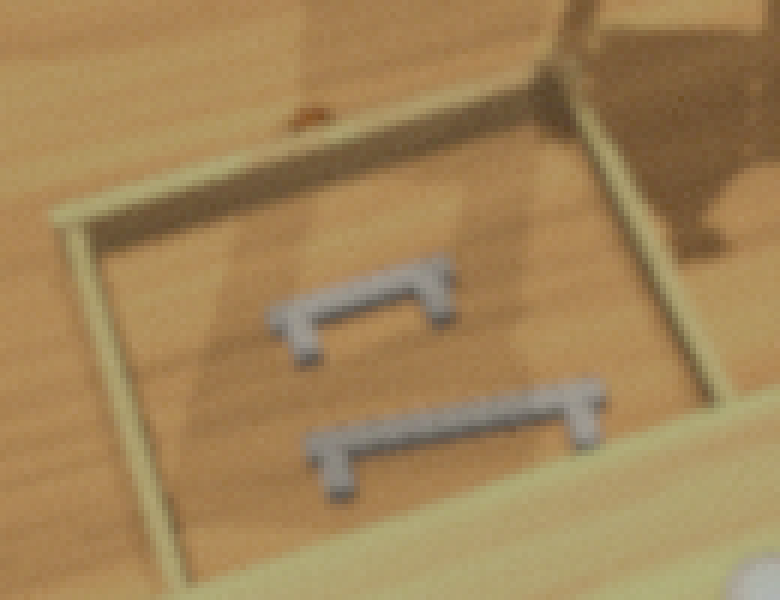

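The panel measures 20.4° lean, 0.003 rad off square and 0.4 mm off centre. The crop shows the long pull nearer the unit, bar at px (310,440)-(600,385), and the short one nearer the drawer front. Both are undisturbed, so I'll grasp the long one.

```bash
python3 - <<'E' 2>/dev/null
from IK import *
y=-0.107; rr=flat(y,1); b=np.array([.4835,-.217,0])+R.from_euler('z',y).apply([-.010,0,0])
movep(b+[0,0,.10],rpy(rr)); print(observe()["opening"],observe()["eef_pos"])
print(move_l(b+[0,0,.0145],feed=0.08,max_force=8)); o=observe(); print(o["eef_pos"],o["ft_force"])
gripper_to(0,60); o=observe(); print(o["eef_pos"],o["ft_force"],o["opening"])
move_l(o["eef_pos"]+[0,0,.006],feed=0.05); move_l(o["eef_pos"]+[0,0,.12],feed=0.12)
hold(.2); o=observe(); print(o["eef_pos"],o["ft_force"],o["opening"],o["time_s"])
for n in("top","scene"):
  im,d=get_image(n); np.savez(n+"4.npz",im=im,d=d)
  if n=="scene": crop(im,180,120,330,260,"s4.png",4)
E
```

```text
0.03603985698524078 [ 0.4744 -0.216   0.1012]
False
[ 0.4741 -0.2163  0.0151] [-0.747  -0.4709  0.2534]
[ 0.4736 -0.216   0.0146] [ 0.1901 -0.3677  0.2331] 0.0003127033283151238
[ 0.4731 -0.2156  0.1337] [-0.1815 -0.0791  0.1839] 0.00010881203542594886 18.0667
```

View pics/s4.png

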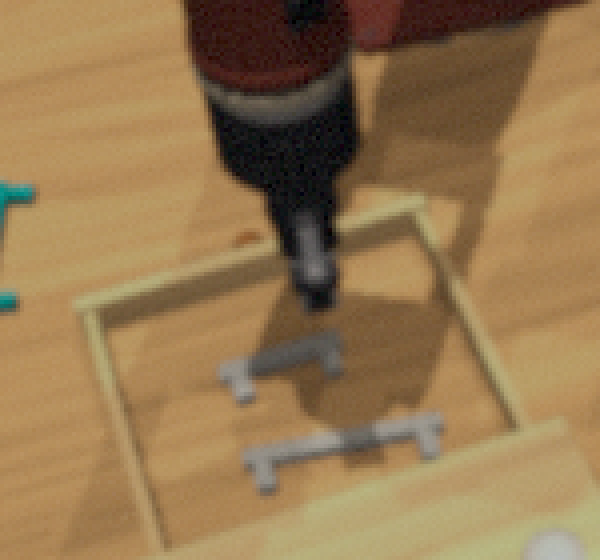

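The gripper closed empty (opening 0) and the pull still lies on the floor with its bar at crop px (250,455)-(440,420). I'll measure it again in both views.

```bash
python3 - <<'E' 2>/dev/null
from IK import *
for k in (0,4):
 for n,box in(("top",(345,172,420,203)),("scene",(228,210,310,250))):
  s=np.load(f"{n}{k}.npz"); h=cv2.cvtColor(s["im"],cv2.COLOR_RGB2HSV)
  g=((h[:,:,1]<70)&(h[:,:,2]>90)).astype(np.uint8)
  x0,y0,x1,y1=box
  M=np.zeros_like(g); M[y0:y1,x0:x1]=g[y0:y1,x0:x1]
  cs,_=cv2.findContours(M,cv2.RETR_EXTERNAL,cv2.CHAIN_APPROX_NONE)
  if not cs: print(n,k,"none"); continue
  K=max(cs,key=cv2.contourArea).reshape(-1,2)
  r=cv2.minAreaRect((onplane(n,K,.024)[:,:2]*1000).astype(np.float32)); print(n,k,len(K),K.min(0),K.max(0),r)
s=np.load("top4.npz"); crop(s["im"],300,120,440,265,"t4.png",4)
s=np.load("scene4.npz"); P=cloud("scene",s["d"]); print(P[120+442//4:120+470//4,180+300//4])
E
```

```text
top 0 116 [353 182] [398 196] ((482.9944152832031, -216.72738647460938), (126.05024719238281, 31.93339729309082), 84.11534118652344)
scene 0 121 [241 223] [290 242] ((486.3493957519531, -217.6515655517578), (127.20101928710938, 35.63191223144531), 82.6504135131836)
top 4 39 [353 182] [365 193] ((488.68438720703125, -171.32923889160156), (34.04948425292969, 29.719575881958008), 81.73902130126953)
scene 4 119 [241 223] [290 242] ((486.1800842285156, -217.58740234375), (127.21235656738281, 35.42325210571289), 82.96441650390625)
[[ 0.4677 -0.2423  0.0219]
 [ 0.4731 -0.2433  0.0254]
 [ 0.475  -0.244   0.0238]
 [ 0.4756 -0.2446  0.0204]
 [ 0.4779 -0.2453  0.0195]
 [ 0.4749 -0.2457  0.0108]
 [ 0.4774 -0.2464  0.0101]]
```

View pics/t4.png

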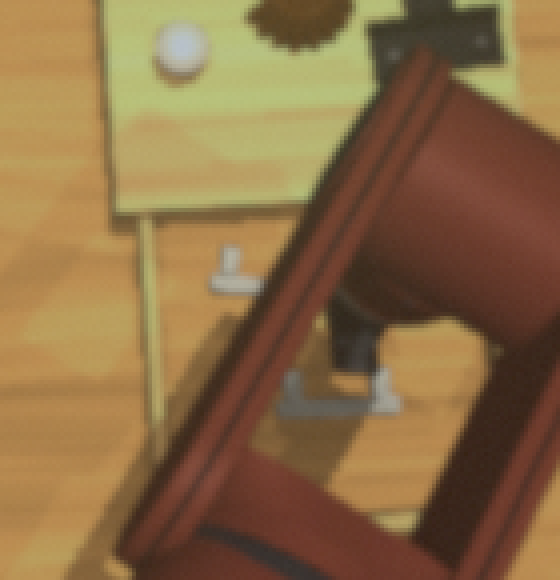

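```bash
python3 - <<'E' 2>/dev/null
from IK import *
s=np.load("scene4.npz"); P=cloud("scene",s["d"])
for v in range(176,201,2): print(v,[P[v,u] for u in (256,259,261)],s["im"][v,259])
crop(s["im"],240,165,280,205,"ft.png",14)
c=get_calibration("scene"); Ti=np.linalg.inv(c["world_from_camera"])
for p in ([.4731,-.2156,.1337],[.4731,-.2156,.1527],[.4731,-.2156,.1427]):
  q=Ti[:3,:3]@p+Ti[:3,3]; print(cv2.projectPoints(np.array(q).reshape(1,3),np.zeros(3),np.zeros(3),np.array(c["intrinsics"]),np.array(c["dist_coeffs"]))[0].ravel())
E
```

```text
176 [array([ 0.5111, -0.2193,  0.2632]), array([ 0.5154, -0.2139,  0.2656]), array([ 0.5158, -0.2099,  0.2645])] [53 52 53]
178 [array([ 0.5143, -0.2204,  0.2609]), array([ 0.5156, -0.2146,  0.26  ]), array([ 0.5148, -0.2105,  0.2576])] [63 60 61]
180 [array([ 0.518 , -0.2216,  0.2591]), array([ 0.5193, -0.2158,  0.2582]), array([ 0.4914, -0.208 ,  0.2259])] [71 70 70]
182 [array([ 0.5203, -0.2227,  0.256 ]), array([ 0.5218, -0.2168,  0.2551]), array([ 0.492 , -0.2088,  0.2204])] [79 80 77]
184 [array([ 0.5233, -0.2238,  0.2534]), array([ 0.5263, -0.2181,  0.2544]), array([ 0.518 , -0.213 ,  0.2434])] [97 95 93]
186 [array([ 0.5182, -0.224 ,  0.2418]), array([ 0.5279, -0.2191,  0.2502]), array([ 0.5296, -0.2153,  0.2506])] [111 106 105]
188 [array([ 0.529 , -0.2259,  0.2481]), array([ 0.5324, -0.2204,  0.2495]), array([ 0.5325, -0.2164,  0.248 ])] [111 109 106]
190 [array([ 0.5327, -0.2271,  0.2463]), array([ 0.5326, -0.2211,  0.2437]), array([ 0.5359, -0.2175,  0.2459])] [72 68 69]
192 [array([ 0.5347, -0.2281,  0.2427]), array([ 0.5342, -0.2221,  0.2396]), array([ 0.5245, -0.2168,  0.2265])] [31 27 27]
194 [array([ 0.4812, -0.2232,  0.1738]), array([ 0.4879, -0.2173,  0.179 ]), array([ 0.4879, -0.2129,  0.1771])] [ 3 18 10]
196 [array([ 0.4794, -0.2239,  0.165 ]), array([ 0.4849, -0.2178,  0.1687]), array([ 0.4845, -0.2133,  0.1663])] [28 21 20]
198 [array([ 0.4778, -0.2246,  0.1563]), array([ 0.4874, -0.2189,  0.1649]), array([ 0.4815, -0.2138,  0.1559])] [89 66 49]
200 [array([ 0.3612, -0.2135,  0.0084]), array([ 0.3652, -0.2058,  0.0097]), array([ 0.3682, -0.2007,  0.0109])] [110  82  53]
[260.4165 201.5681]
[259.4466 196.4406]
[259.9607 199.16  ]
```

View pics/ft.png

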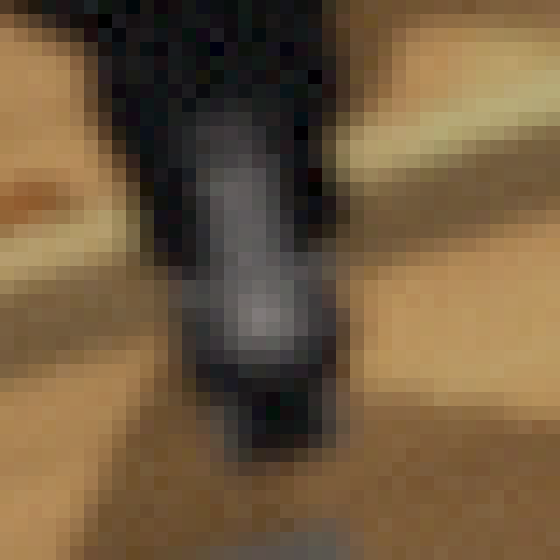

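The visible fingertip ends at crop row 455, which is about z = 0.15, while the reported TCP is 0.134. So the tips end 15-18 mm behind the TCP and closed above the bar. I'll go down by touch and grasp lower.

```bash
python3 - <<'E' 2>/dev/null
from IK import *
y=-0.107; b=np.array([.4835,-.217,0])+R.from_euler('z',y).apply([-.010,0,0])
gripper_to(0.030,60)
move_l(b+[0,0,.020],feed=0.15)
print(move_l(b+[0,0,-.008],feed=0.03,max_force=3)); o=observe(); print(o["eef_pos"],o["ft_force"],o["opening"],o["time_s"])
E
```

```text
False
[ 0.4737 -0.216  -0.0078] [-0.1592 -0.1036 -0.1267] 0.029931700286486423 20.5667
```

```bash
python3 - <<'E' 2>/dev/null
from IK import *
y=-0.107; b=np.array([.4835,-.217,0])+R.from_euler('z',y).apply([-.010,0,0])
im,d=get_image("scene"); crop(im,220,190,310,255,"s5.png",8)
print(move_l(b+[0,0,-.018],feed=0.02,max_force=3)); o=observe(); print(o["eef_pos"],o["ft_force"],o["opening"],o["time_s"])
E
```

```text
True
[ 0.4742 -0.2162 -0.0107] [0.0271 0.4492 5.9075] 0.02994239059342115 20.925
```

View pics/s5.png

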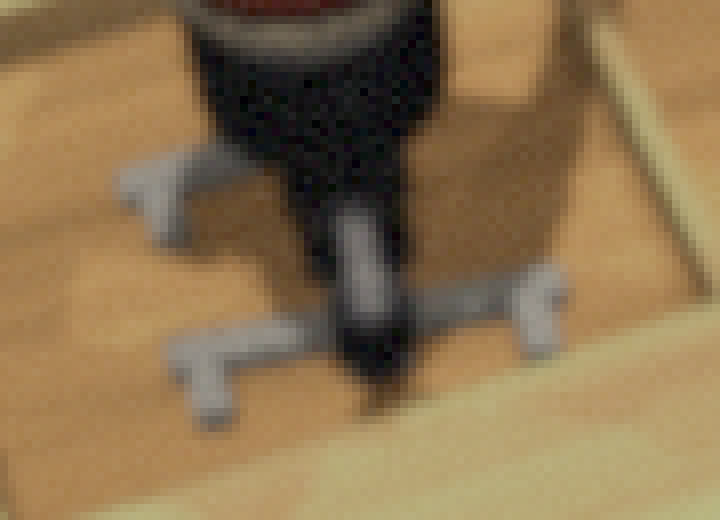

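The near finger is behind the bar between the posts (crop px (375,350)). Floor contact came at TCP z = -0.0105, so I back off 4 mm and close.

```bash
python3 - <<'E' 2>/dev/null
from IK import *
e=observe()["eef_pos"]; 
move_l([e[0],e[1],-.0060],feed=0.03); print(observe()["ft_force"])
gripper_to(0,60); o=observe(); print(o["eef_pos"],o["ft_force"],o["opening"])
e=o["eef_pos"]
if o["opening"]>.006:
  move_l(e+[0,0,.01],feed=0.04); move_l(e+[0,0,.14],feed=0.12)
  hold(.2); o=observe(); print(o["eef_pos"],o["ft_force"],o["opening"],o["time_s"])
for n in("top","scene"):
  im,d=get_image(n); np.savez(n+"6.npz",im=im,d=d)
  if n=="scene": crop(im,180,100,330,260,"s6.png",4)
E
```

```text
[-0.0706  0.6986 -0.669 ]
[ 0.4742 -0.2162 -0.0059] [-1.2587 -0.2499  1.8283] 0.009901386236816202
[ 0.4738 -0.216   0.1332] [-0.3415 -0.0846 -1.1245] 0.010042346139357165 23.3917
```

View pics/s6.png

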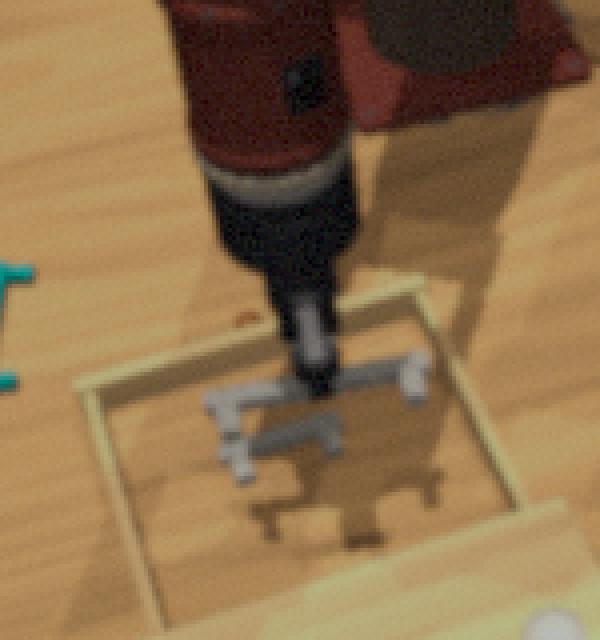

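The long pull is held level with its posts away from the robot (crop px (210,400)-(425,365)). The short pull is left in place at (235,455)-(335,430). I'll carry it to the panel.

```bash
python3 - <<'E' 2>/dev/null
from IK import *
rr=rpy(flat(yb,1)); e=observe()["eef_pos"]
move_l(e+[0,0,.04],feed=0.15)
movep(face+Rb.apply([-.112,0,.17]),rr)
move_l(face+Rb.apply([-.112,0,.103]),feed=0.08); hold(0.4)
o=observe(); print(Rb.inv().apply(o["eef_pos"]-face),o["ft_force"],o["opening"],o["time_s"])
for n in("top","scene"):
  im,d=get_image(n); np.savez(n+"7.npz",im=im,d=d)
  cv2.imwrite(f"pics/{n}7.png",im[:,:,::-1])
  if n=="scene": crop(im,330,110,480,260,"s7.png",4)
P=cloud("scene",d); np.save("P7.npy",P)
E
```

```text
[-0.1119  0.0001  0.1032] [ 0.2633  0.0362 -1.2998] 0.009851956292457586 26.6333
```

View pics/s7.png

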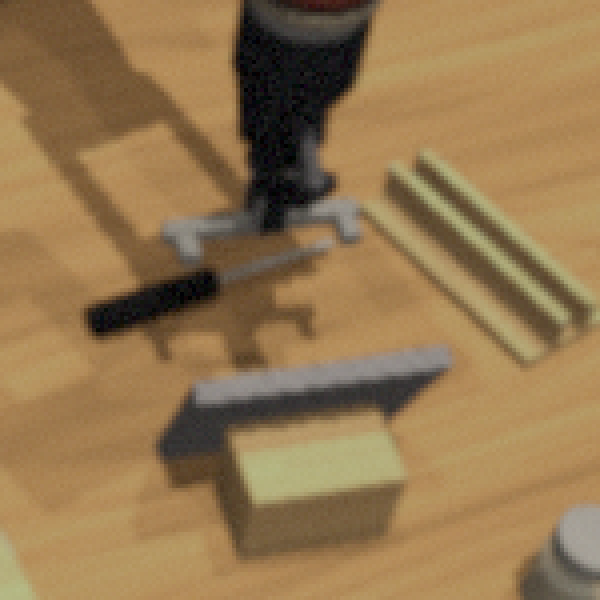

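View pics/top7.png

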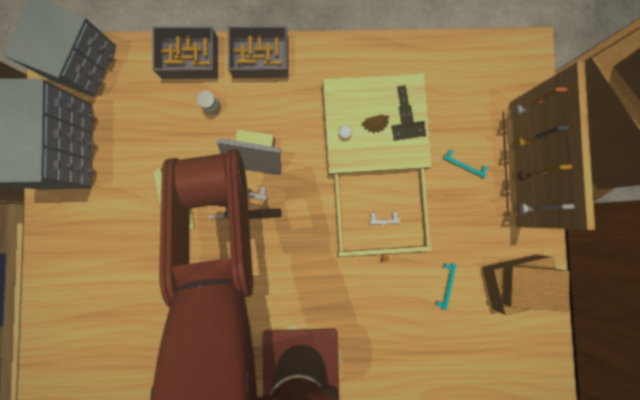

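```bash
python3 - <<'E' 2>/dev/null
from IK import *
s=np.load("scene7.npz"); P=np.load("P7.npy"); h=cv2.cvtColor(s["im"],cv2.COLOR_RGB2HSV)
L=Rb.inv().apply((P-face).reshape(-1,3)).reshape(P.shape)
g=(h[:,:,1]<70)&(h[:,:,2]>100)
m=g.copy(); m[:158]=0;m[178:]=0;m[:,:366]=0;m[:,424:]=0; m&=(L[:,:,2]>.09)&(L[:,:,2]<.16)
q=L[m]; print(len(q),q.min(0),q.max(0),np.median(q,0))
for sd in(-1,1):
  w=q[(sd*q[:,1]>.02)]; print(sd,np.median(w,0),np.percentile(w[:,1],[1,99]))
A=np.c_[q[:,:2],np.ones(len(q))]; print("z slopes (x,y)",np.linalg.lstsq(A,q[:,2],rcond=None)[0])
mk=np.zeros(g.shape,np.uint8); mk[158:178,366:424]=(g&(L[:,:,2]>.06))[158:178,366:424]
w=Rb.inv().apply(onplane("scene",np.argwhere(mk)[:,::-1],.133)-face)[:,:2].astype(np.float32); print("ray z=.133",cv2.minAreaRect(w*1000))
m=g.copy(); m[:194]=0;m[214:]=0;m[:,:370]=0;m[:,450:]=0; m&=(L[:,:,2]>.1)
q=L[m]; print("panel top edge",q.min(0),q.max(0),np.median(q,0))
for n in("t","s"):pass
a=np.load("top0.npz")["im"];b=np.load("top7.npz")["im"]; D=np.abs(a.astype(int)-b).sum(2)
print("short region diff",D[205:230,365:405].max(), "goods",D[80:145,335:430].max())
E
```

```text
176 [-0.1174 -0.0656  0.1227] [-0.0835  0.0638  0.1361] [-0.1057 -0.0265  0.132 ]
-1 [-0.1062 -0.0503  0.132 ] [-0.0644 -0.0223]
1 [-0.1052  0.0496  0.132 ] [0.032  0.0637]
z slopes (x,y) [-0.0075 -0.0019  0.131 ]
ray z=.133 ((-99.26065063476562, -1.2015533447265625), (128.72140502929688, 33.98487091064453), 89.47618865966797)
panel top edge [ 0.0069 -0.3143  0.1141] [0.5371 0.0802 0.8467] [ 0.0141 -0.0019  0.1232]
short region diff 77 goods 50
```

```bash
python3 - <<'E' 2>/dev/null
from plant import *
o=observe(); print(o["opening"],abs(o["joint_velocities"]).max(),o["time_s"]); job_done()
E
```

```text
0.009909340330369965 0.0022921847635585264 26.7333
the job is handed in; nothing more can be done
```

I leaned the panel against the block and handed the job in at 26.7 s of the allowed 51 s, with the long pull held still in front of it. `job_done()` gives no verdict, so the figures below are my own camera measurements.

**Panel:** it leans at 20.4°, is 0.003 rad off square and about 0.4 mm off centre. That was measured after release; the last picture shows it in the same place.

**Long pull:** its centre is 100 mm in front of the block face, about 1 mm off centre and about 0.126 m high. The bar is parallel to about 0.01 rad and level to better than 0.01 rad, with the posts pointing at the panel.

**Other goods:** the camera comparison shows the short pull and the goods on the drawer unit unmoved. The screwdriver and jar look undisturbed in the pictures; I did not measure them.

**What disagreed:** the first grasp of the pull closed on nothing and did not move it. By camera and by touch, the fingertips end about 17–22 mm behind the reported tool point. I found the drawer floor by touch, grasped lower, and the second try held.

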